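# Make up two treatment kits

### The job

Make up two treatment kits from the stock standing on the worktop. In the blue tray stand the dropper bottle in the bare compartment and a glass beaker on the dark foam pad; in the yellow tray stand the amber bottle with the white cap in the bare compartment and the other beaker on the dark foam pad. Everything ends upright and flat on the floor of its compartment; leave the amber bottle with the black cap and the jar with the red cap standing where they are.

Things in the scene. Friction and masses are not known exactly. Their poses are not given: they have to be found in the camera images.
- blue_tray: Fixed blue plastic kit tray, 80 (x) x 150 (y) mm, two compartments side by side along its y axis, each 72 x 71 mm inside. Outer walls and the rib between are 12 mm high and 4 mm thick, the floor is 3 mm thick. Origin: centre of the underside. The compartment with the dark foam pad (3 mm thick, its top 6 mm above the underside) is centred at y = +36.5 mm, the bare compartment at y = -36.5 mm (x = 0 both).
- yellow_tray: Fixed yellow plastic kit tray, 80 (x) x 150 (y) mm, two compartments side by side along its y axis, each 72 x 71 mm inside. Outer walls and the rib between are 12 mm high and 4 mm thick, the floor is 3 mm thick. Origin: centre of the underside. The compartment with the dark foam pad (3 mm thick, its top 6 mm above the underside) is centred at y = -36.5 mm, the bare compartment at y = +36.5 mm (x = 0 both).
- dropper: Slim amber dropper bottle with a black rubber bulb on top: round body 33 mm in diameter up to 62 mm, black collar 24 mm in diameter to 77 mm, thin bulb to 102 mm; about 0.07 kg. Round, its yaw is arbitrary; z up along its axis. Origin: centre of the underside.
- white_cap_bottle: Amber glass bottle with a white screw cap (cap does not turn): body 47 mm in diameter up to 74 mm, cap 37 mm in diameter up to 92 mm; about 0.12 kg. Round, its yaw is arbitrary; z up along its axis. Origin: centre of the underside.
- beaker_a: Small clear glass beaker, open at the top, 49 mm diameter at the rim, 59 mm high, straight-sided, 0.05 to 0.08 kg; there are two alike. Round, its yaw is arbitrary; z up along its axis. Origin: centre of the underside.
- beaker_b: Small clear glass beaker, open at the top, 49 mm diameter at the rim, 59 mm high, straight-sided, 0.05 to 0.08 kg; there are two alike. Round, its yaw is arbitrary; z up along its axis. Origin: centre of the underside.
- black_cap_bottle: Larger amber glass bottle with a black screw cap: 59 mm in diameter, 114 mm high. Not part of either kit; stays where it stands. Round, its yaw is arbitrary; z up along its axis. Origin: centre of the underside.
- red_cap_jar: Clear jar with a label and a red cap: 45 mm in diameter, 108 mm high. Not part of either kit; stays where it stands among the stock (a like jar far back on the left of the worktop is not meant). Round, its yaw is arbitrary; z up along its axis. Origin: centre of the underside.

How it is judged:
By the outcome, as a careful person would: the job done as asked, in the order asked, and still so for the second after the job is handed in, with the robot touching nothing.
It also fails if it takes over 104 s, if anything falls off the work surface, if the arm or the gripper's body presses on something with over 40 N, if the wrist force passes 120 N, or if a joint passes its speed limit or range.

### The arm

A 6-joint arm with a two-finger parallel gripper is mounted at the origin on a cart in front of the work surface, level with it; the furniture and walls round the work are solid. World frame = base frame: x ahead of the robot, y to its left, z up, the work surface at z = 0. Lengths are in m, angles in rad, forces in N, time in s.
With the tool pointing down it reaches from about 0.325 to 0.85 m from the base axis. Payload 4.4 kg.
Tool frame: the origin (TCP) lies midway between the tips of the shut fingers; the grasp point (between the pads) lies 19 mm behind it (grip_depth is the z of the grasp point in the tool frame, in m); z points along the fingers, y is the direction in which the jaws open and shut (so a half turn about z gives the same grasp; the last joint's range is limited). The gripper opens to 94 mm and grips with 3 to 60 N. Pads are 16 mm wide; open, the fingers measure 119 mm over their backs; the gripper's body (75 mm by 177 mm) begins 78 mm behind the grasp point.
Start: joints at [-1.484, 0.207, 1.542, -0, 1.393, -0.15], TCP at [0.135, -0.559, 0.205] pointing down, gripper open.
Joint ranges: [-2.73, 2.73], [-0.86, 2.22], [0.23, 2.46], [-1.11, 4.25], [0.08, 2.63], [-2.82, 2.82]. Speed limits (rad/s): [2.79, 2.79, 3.14, 3.14, 3.14, 3.14].

### API

Orientations are given as a unit quaternion [x, y, z, w].
In Python, from rig import * gives the robot as it stands. Calls block until the motion is done:
- goto(position, orientation): joint-space move of the TCP to a pose.
- movel(position, attitude=None, feed=0.15, f_stop=None): straight line of the TCP; attitude=None keeps the orientation; feed is the mean speed in m/s. With f_stop (N) it stops when the force on the tool has changed by that much, and returns True; else False.
- move_joints(angles): joint-space move.
- let_go() and close_gripper(effort=None): open the fingers fully, or close them until they stop; effort is the grip in N (None keeps the last).
- pause(seconds).
- ik(position, orientation): joint angles nearest the present ones, or None.
- capture(name): name is "side" or "top" or "wrist"; returns a dict with "img" (384x512x3 uint8, red, green, blue), "range_z" (384x512 float32, m along the optical axis (not along the pixel's ray), 0 where there is no reading), "fx", "fy", "cx", "cy" (pixels), "world_to_cam" (4x4, takes a point from world to camera coordinates). Camera axes: x right, y down, z forward; pixel columns grow to the right and rows downward; lengths in m; the calibration is good to about 2 mm. A picture is of the moment at which its call begins.
A pose or a line that the arm cannot do raises Unreachable and nothing moves.
- sign_off(): hands the job in, once; it reports no verdict.
Trained networks look in a picture, given as the dict that the camera call returned (one of the last four; its "shot" number tells which), for a name from the list of things; names that differ only in an ending like _2 or _b are one class to them, and where a whole thing is asked for, a point or a joint stands for the part that bears it (a point fixed in the world has none). Each returns a list of dicts, best first, with "p" (0 to 1); they miss things now and then, are a little off and sometimes report something else, mostly with a low value. They report only what shows in the picture. A call takes as long as a camera call.
- look_for(picture, query): "pixel" ([column, row] in pixels, amid what is visible of it).
Readings, each from a call of its own:
- read_clock(): time.
- read_qpos(): joint angles.
- read_dq(): joint speeds.
- read_joint_efforts(): joint torques, N m.
- read_position(): TCP position.
- read_tool_rot(): TCP orientation.
- read_contact_force(): force on the tool from outside, world axes, zero at the start.
- read_moment(): the same for the moment, N m.
- read_gripper_width(): opening from 0.0 (shut) to 1.0 (fully open).
Only numpy, scipy, OpenCV 4.12 (cv2) and the standard library are available. Lean on these libraries where they do the work, as an engineer would, in place of code of your own. Each camera call takes 0.05 s, during which the arm holds its last target.

## Working session

There is one attempt and no reset: what is moved stays moved. The work goes in short steps, each a Python script; the robot and the scene stay as the last script left them, time stands still between calls to the robot, and variables do not carry over. Pictures are saved under pics/ and viewed, and the job is handed in when it is done.

```bash
ls; mkdir -p pics
python3 - <<'E'
from rig import *
import cv2
for n in ["side","top","wrist"]:
    c=capture(n); cv2.imwrite(f"pics/{n}0.png",c["img"][:,:,::-1])
    print(n,c["fx"],c["cx"],c["cy"]); print(c["world_to_cam"].round(3) if hasattr(c["world_to_cam"],'round') else c["world_to_cam"])
print(read_clock(),read_tool_rot())
E
```

```text
pics
side 471.8326334742778 252.9523461604522 189.84468693185147
[[ 0.974 -0.228  0.008 -0.536]
 [-0.151 -0.67  -0.727  0.044]
 [ 0.172  0.706 -0.687  0.874]
 [ 0.     0.     0.     1.   ]]
top 455.4845668108353 257.48211522489163 194.49976827327012
[[-0.009 -1.     0.013 -0.11 ]
 [-0.997  0.008 -0.072  0.537]
 [ 0.071 -0.014 -0.997  0.923]
 [ 0.     0.     0.     1.   ]]
wrist 346.2219160296983 259.9993827896229 189.459642103136
[[ 0.233 -0.972 -0.002 -0.575]
 [-0.938 -0.225  0.265 -0.027]
 [-0.258 -0.06  -0.964  0.392]
 [ 0.     0.     0.     1.   ]]
0.15 [ 9.92996202e-01  1.18142923e-01  1.78865442e-06 -8.90405861e-04]
```

View pics/side0.png

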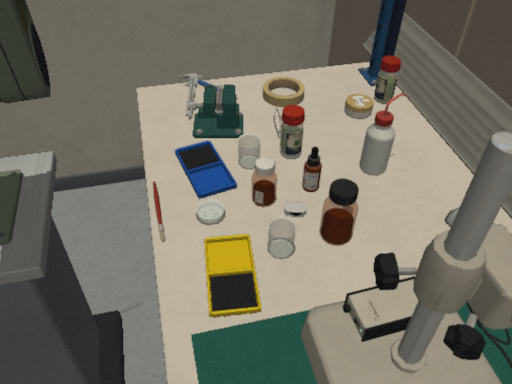

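View pics/top0.png

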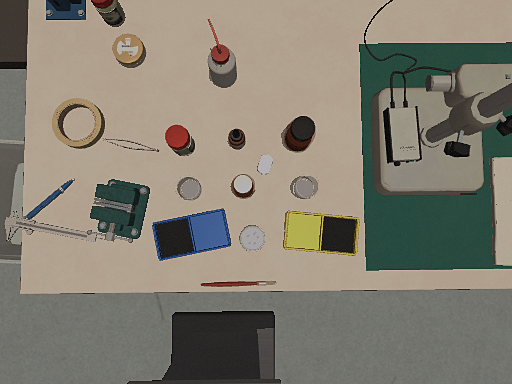

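View pics/wrist0.png

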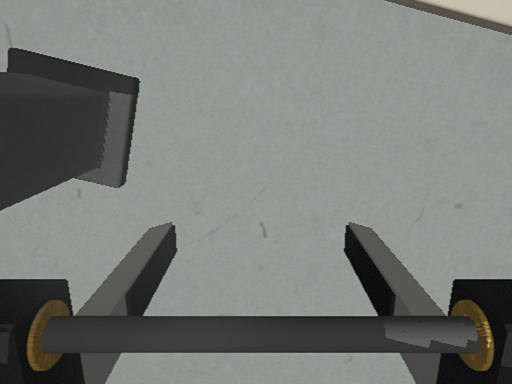

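```bash
cat > h.py <<'E'
from rig import *
import numpy as np, cv2
def ray(c,u,v,z):
    T=np.array(c["world_to_cam"]);R=T[:3,:3];o=-R.T@T[:3,3]
    d=R.T@np.array([(u-c["cx"])/c["fx"],(v-c["cy"])/c["fy"],1.]);s=(z-o[2])/d[2];return o+s*d
def cloud(c):
    T=np.array(c["world_to_cam"]);R=T[:3,:3];z=c["range_z"]
    v,u=np.mgrid[:384,:512]
    P=np.stack([(u-c["cx"])/c["fx"]*z,(v-c["cy"])/c["fy"]*z,z],-1)-T[:3,3]
    W=P@R; W[z<=0]=np.nan; return W
E
python3 - <<'E'
from h import *
H=dict(dropper=.1,white_cap_bottle=.092,beaker_a=.059,black_cap_bottle=.114,red_cap_jar=.108)
for n in ["top","side"]:
    c=capture(n);np.savez(f"{n}.npz",**c)
    W=cloud(c)
    for q,h in H.items():
        for d in look_for(c,q)[:4]:
            if d["p"]<.2: continue
            u,v=d["pixel"];print(n,q,round(d["p"],2),np.round([u,v]),"ray@top",ray(c,u,v,h).round(3),"ray@mid",ray(c,u,v,h/2).round(3),"depth",W[int(v),int(u)].round(3))
    hsv=cv2.cvtColor(c["img"],cv2.COLOR_RGB2HSV)
    for q,lo,hi in [("blue",(105,150,60),(125,255,255)),("yellow",(22,150,100),(35,255,255))]:
        m=cv2.inRange(hsv,lo,hi); k,l,s,ce=cv2.connectedComponentsWithStats(m); i=1+s[1:,4].argmax()
        ys,xs=np.where(l==i)
        P=np.array([ray(c,a,b,.012)[:2] for a,b in zip(xs,ys)],np.float32)
        hsel=W[ys,xs]
        r=cv2.minAreaRect(P*1000);print(n,q,s[i],r, "z med",np.nanmedian(hsel[:,2]),"interior mean",P.mean(0))
print(read_clock())
E
```

```text
top dropper 0.51 [236. 139.] ray@top [ 0.637 -0.074  0.1  ] ray@mid [ 0.647 -0.073  0.05 ] depth [ 0.644 -0.073  0.074]
top dropper 0.51 [298. 135.] ray@top [ 0.644 -0.193  0.1  ] ray@mid [ 0.654 -0.198  0.05 ] depth [ 0.643 -0.191  0.114]
top white_cap_bottle 0.73 [243. 185.] ray@top [ 0.548 -0.086  0.092] ray@mid [ 0.553 -0.086  0.046] depth [ 0.549 -0.086  0.089]
top beaker_a 0.91 [306. 187.] ray@top [ 0.548 -0.212  0.059] ray@mid [ 0.55  -0.215  0.029] depth [ 0.555 -0.218 -0.001]
top beaker_a 0.82 [191. 190.] ray@top [0.544 0.018 0.059] ray@mid [0.546 0.022 0.029] depth [0.55  0.027 0.001]
top black_cap_bottle 0.56 [301. 131.] ray@top [ 0.649 -0.196  0.114] ray@mid [ 0.661 -0.203  0.057] depth [ 0.65  -0.195  0.115]
top red_cap_jar 0.83 [180. 139.] ray@top [0.636 0.033 0.108] ray@mid [0.647 0.041 0.054] depth [0.638 0.034 0.108]
top blue [152 209  79  52 471] ((455.4502258300781, 23.225845336914062), (78.97891235351562, 151.79281616210938), 11.071046829223633) z med 0.011416464786944622 interior mean [0.45696405 0.02426178]
top yellow [284 211  75  44 335] ((455.5023193359375, -
[... 592 characters left out ...]
 0.033 0.029] depth [0.545 0.003 0.055]
side black_cap_bottle 0.83 [337. 211.] ray@top [ 0.625 -0.247  0.114] ray@mid [ 0.652 -0.197  0.057] depth [ 0.641 -0.217  0.082]
side red_cap_jar 0.72 [291. 127.] ray@top [ 0.621 -0.015  0.108] ray@mid [0.646 0.056 0.054] depth [nan nan nan]
side blue [ 176  142   60   56 1376] ((454.2137451171875, 18.8721923828125), (79.62388610839844, 158.1654815673828), 11.212015151977539) z med 0.005475795559602888 interior mean [ 0.45785207 -0.00404206]
side yellow [ 204  234   57   83 2276] ((454.9435119628906, -249.15911865234375), (156.92782592773438, 78.53801727294922), 84.1161880493164) z med 0.0051150233903357045 interior mean [ 0.45636797 -0.23366019]
0.75
```

Run:
```python
from h import *
c=dict(np.load("top.npz"));W=cloud(c)
def fit(P):
    A=np.c_[2*P,np.ones(len(P))];s=np.linalg.lstsq(A,(P**2).sum(1),rcond=None)[0];return s[:2],np.sqrt(s[2]+s[:2]@s[:2])
for n,x,y,lo,hi in [("dropper",.645,-.074,.06,.11),("white",.549,-.086,.084,.1),("bkA",.545,.02,.05,.065),("bkB",.548,-.212,.05,.065),("black",.645,-.193,.1,.12),("red",.638,.034,.1,.115)]:
    m=(np.hypot(W[...,0]-x,W[...,1]-y)<.035)&(W[...,2]>lo)&(W[...,2]<hi)
    P=W[m]; r=cv2.minEnclosingCircle(P[:,:2].astype(np.float32)*1000)
    print(n,len(P),P.mean(0).round(4),P[:,2].max().round(3),"minCircle",np.round(r[0],1),round(r[1],1),"box",P.min(0)[:2].round(3),P.max(0)[:2].round(3),"fit",fit(P[:,:2]) if n[0:2]=="bk" else "")
m=(W[...,1]<-.28)&(W[...,0]>.3);P=W[m];print("scope hi x/y",P[P[:,2]>.1][:,:2].min(0),P[P[:,2]>.1].max(0))
im=cv2.resize(c["img"][120:280,130:380],None,fx=3,fy=3,interpolation=cv2.INTER_CUBIC)
T=c["world_to_cam"]
for x,y,z in [(.4625,-.0126,.003),(.4485,.059,.006),(.4592,-.2104,.003),(.4518,-.2831,.006)]:
    p=T[:3,:3]@[x,y,z]+T[:3,3];u,v=c["fx"]*p[0]/p[2]+c["cx"],c["fy"]*p[1]/p[2]+c["cy"]
    cv2.drawMarker(im,(int((u-130+.5)*3),int((v-120+.5)*3)),(255,0,0),0,20,1)
cv2.imwrite("pics/z.png",im[:,:,::-1])
```

```text
dropper 144 [ 0.647  -0.0734  0.0781] 0.103 minCircle [648.2 -73.3] 15.2 box [ 0.634 -0.088] [ 0.662 -0.06 ] fit 
white 281 [ 0.5519 -0.0852  0.0908] 0.095 minCircle [552.3 -85.2] 18.3 box [ 0.534 -0.103] [ 0.569 -0.067] fit 
bkA 143 [0.5499 0.0273 0.0576] 0.062 minCircle [549.1  25.6] 24.5 box [0.525 0.001] [0.573 0.049] fit (array([0.54876345, 0.02527923]), np.float64(0.02265237149077034))
bkB 128 [ 0.5519 -0.2154  0.0574] 0.063 minCircle [ 549.9 -213.3] 24.5 box [ 0.527 -0.237] [ 0.573 -0.189] fit (array([ 0.54953633, -0.21312569]), np.float64(0.022693621940382228))
black 478 [ 0.6542 -0.1994  0.1132] 0.118 minCircle [ 655.  -199.8] 23.0 box [ 0.633 -0.221] [ 0.677 -0.178] fit 
red 434 [0.6416 0.0387 0.1072] 0.112 minCircle [642.6  38.5] 22.5 box [0.62  0.018] [0.663 0.061] fit 
scope hi x/y [ 0.58092182 -0.53806997] [ 0.72650221 -0.39104027  0.36683762]
```

View pics/z.png

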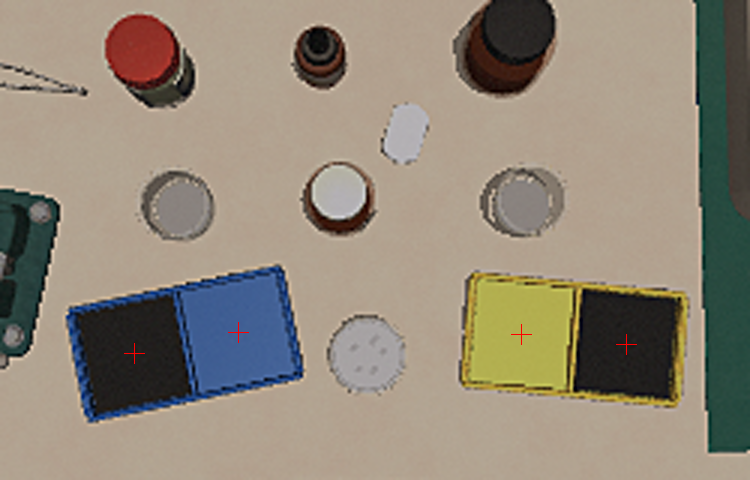

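```bash
cat >> h.py <<'E'
def q(deg):  # jaw axis direction in degrees from world x
    a=np.radians(deg+90);return [np.cos(a/2),np.sin(a/2),0,0]
def pick(x,y,g,deg,eff=15):
    z=g-.019
    goto([x,y,.17],q(deg)); movel([x,y,z],feed=.12)
    close_gripper(eff); print("width",read_gripper_width()*94)
    movel([x,y,.17],feed=.2); print("width",read_gripper_width()*94,"F",np.round(read_contact_force(),1),"t",read_clock())
def place(x,y,g,floor,deg):
    z=g-.019+floor
    goto([x,y,.17],q(deg)); movel([x,y,z+.02],feed=.15)
    pause(.2)
    hit=movel([x,y,z-.004],feed=.03,f_stop=3); print("hit",hit,"dz",(read_position()[2]-z)*1000)
    let_go(); movel([x,y,.17],feed=.15); print("t",read_clock())
def snap(n,f):
    c=capture(n);cv2.imwrite("pics/"+f,c["img"][:,:,::-1]);return c
E
python3 - <<'E'
from h import *
goto([.42,-.08,.22],q(0)); print(read_clock())
pick(.648,-.073,.045,0)
snap("side","s1.png")
E
```

```text
2.7583
width 31.904887825604913
width 31.918577128803193 F [-0.3 -0.9 -0.5] t 6.875
```

View pics/s1.png

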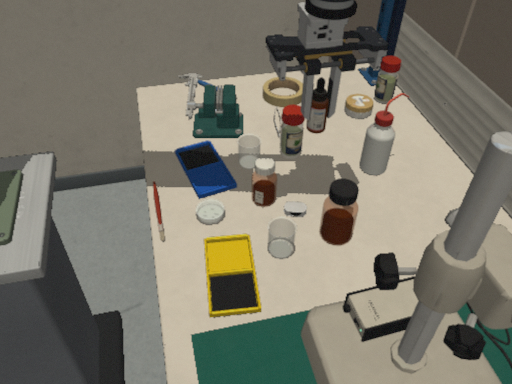

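The dropper bottle is held upright in the fingers at about (318,105), and nothing else has moved.

Run:
```python
from h import *
place(.4625,-.0126,.045,.003,11)
pick(.549,.0255,.042,-30,10)
snap("side","s2.png")
```

```text
hit True dz -0.4195557860980047
t 11.6833
width 47.66329352337464
width 47.858392137400244 F [-1.1  0.2 -0.8] t 15.525
```

View pics/s2.png

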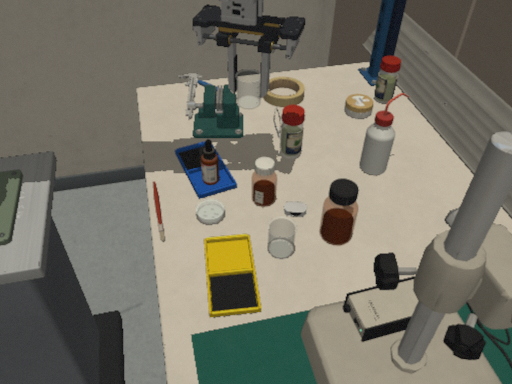

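The dropper stands upright in the bare blue compartment at (210,165), and the first beaker is in the grip at (248,90).

Run:
```python
from h import *
place(.4485,.059,.042,.006,11)
pick(.552,-.085,.045,0)
snap("side","s3.png")
```

```text
hit True dz -0.5995621715874262
t 20.0167
width 46.82905173161624
width 46.82102662879709 F [-0.3  0.4 -1.4] t 23.7583
```

View pics/s3.png

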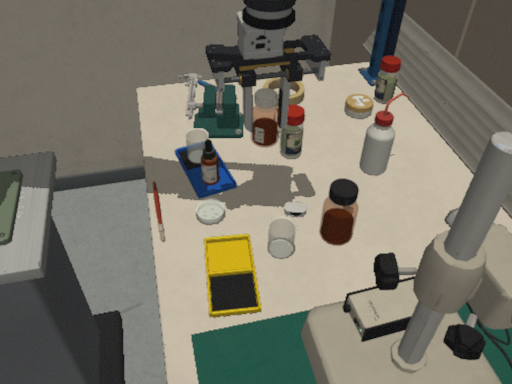

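The beaker stands on the blue tray's foam at (198,148), and the white-cap bottle is lifted at (265,118).

Run:
```python
from h import *
place(.4592,-.2104,.045,.003,-6)
pick(.550,-.213,.042,-30,10)
snap("side","s4.png")
place(.4518,-.2831,.042,.006,-6)
goto([.36,-.13,.25],q(0))
snap("side","s5.png");c=snap("top","t5.png");np.savez("t5.npz",**c)
```

```text
hit True dz -0.36560831528580084
t 28.2333
width 47.90570926307393
width 47.62301717512155 F [-0.3  1.6 -1.2] t 31.8167
hit True dz -0.4052874089139902
t 36.2667
```

View pics/s5.png

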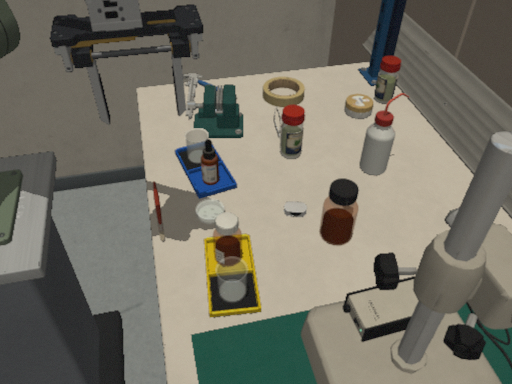

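View pics/t5.png

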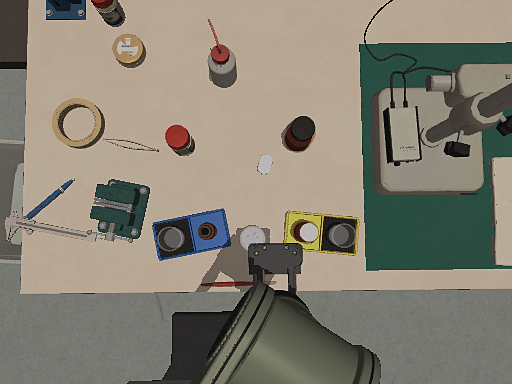

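Both trays are filled: beakers at (171,237) and (341,235), dropper at (207,231), white cap at (307,232). The black-cap bottle and the red-cap jar look unmoved. I'll check this with numbers before handing in.

Run:
```python
from h import *
c=dict(np.load("t5.npz"));W=cloud(c)
for n,x,y,lo,hi in [("dropper",.4625,-.0126,.065,.12),("white",.4592,-.2104,.086,.1),("bkA",.4485,.059,.055,.07),("bkB",.4518,-.2831,.055,.07),("black",.655,-.1998,.1,.12),("red",.6426,.0385,.1,.115)]:
    m=(np.hypot(W[...,0]-x,W[...,1]-y)<.032)&(W[...,2]>lo)&(W[...,2]<hi)
    P=W[m]; r=cv2.minEnclosingCircle(P[:,:2].astype(np.float32)*1000)
    print(n,len(P),"zmax",P[:,2].max().round(3),"off mm",np.round(np.array(r[0])-[x*1000,y*1000],1),"r",round(r[1],1))
```

```text
dropper 130 zmax 0.105 off mm [-0.1 -0.1] r 13.6
white 289 zmax 0.098 off mm [-0.8  0.3] r 18.3
bkA 137 zmax 0.068 off mm [-0.7  0.3] r 24.4
bkB 139 zmax 0.068 off mm [-0.7  0. ] r 24.5
black 480 zmax 0.118 off mm [ 0.3 -0.6] r 23.4
red 434 zmax 0.112 off mm [-0.   0.3] r 22.4
```

```bash
python3 -c "
from rig import *
print(read_clock(),read_contact_force());sign_off()"
```

```text
37.1667 [-0.02104293 -0.24944457 -0.84674751]
the job is handed in; nothing more can be done
```

Both kits are made up and the job is handed in, at about 37 s on the robot's clock. I placed them in the order you gave:
1. The dropper bottle went in the blue tray's bare compartment.
2. The first beaker went on the blue foam pad.
3. The white-cap bottle went in the yellow tray's bare compartment.
4. The other beaker went on the yellow foam pad.

In the last top-camera measurements, all four items were within 1 mm of their compartment centres. Their top heights matched standing upright on the floor or foam to within about 3 mm. The black-cap bottle and red-cap jar were within 1 mm of where they started. The gripper was open and well clear at the end, and no check failed or disagreed.

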